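# Sweep the loose screw caps into the catch bay

### The job

Without picking anything up, sweep the three loose flat screw caps along the bench with the fingers into the open-fronted steel catch bay, until every cap lies wholly inside it. Keep the caps flat on the bench the whole time (no lifting, no tipping over), and do not shift or tip the two small vials standing among them or the beaker, reagent bottle and dish nearby.

Things in the scene. Friction and masses are not known exactly. Their poses are not given: they have to be found in the camera images.
- bay: steel three-sided fence fixed to the bench, no floor step: parts slide straight in. Inside 180 mm wide (y), 110 mm deep (x); walls 30 mm high, 4 mm thick. Origin at bench level, middle of the inside; x axis points from the open mouth (x = -55 mm) to the back wall (inner face x = +55 mm). Caps lie 140 to 200 mm before the origin, one near its x axis, one about 110 mm to either side
- cap1: flat black ribbed screw cap lying loose on the bench, upright disc 38 mm across and 14 mm high, about 15 g; origin at the centre of its underside, z up
- cap2: flat black ribbed screw cap lying loose on the bench, upright disc 38 mm across and 14 mm high, about 15 g; origin at the centre of its underside, z up
- cap3: flat black ribbed screw cap lying loose on the bench, upright disc 38 mm across and 14 mm high, about 15 g; origin at the centre of its underside, z up
- vial1: small amber glass vial with its own narrow black cap, standing upright, 26 mm across and 44 mm high, loose, to be left alone; origin at the centre of its underside
- vial2: small amber glass vial with its own narrow black cap, standing upright, 26 mm across and 44 mm high, loose, to be left alone; origin at the centre of its underside
- beaker: empty glass beaker, 68 mm across and 85 mm high, loose, off to the robot's left, to be left alone; origin at the centre of its underside
- reagent: closed amber reagent bottle, 70 mm across and 130 mm high, loose, off to the robot's right, to be left alone; origin at the centre of its underside
- dish: shallow white dish, 90 mm across and 16 mm high, loose, off to the robot's right, to be left alone; origin at the centre of its underside
- carrier: red bottle carrier holding four capped amber bottles, fixed, 120 mm (x) by 110 mm (y), 119 mm high at its handle, standing on the other side from the bay; origin at the centre of its underside
There are look-alikes about, which are no part of the job. What is shaped like the cap1 but red or turquoise is not meant.

How it is judged:
At the end, for the whole second after the job is handed in: All three caps lie at rest, flat on the bench and wholly inside the bay: each cap's centre at least 17 mm inside the mouth line and within the three walls (x of cap1 in the frame of bay between -0.038 and 0.045 m and y of cap1 in the frame of bay between -0.08 and 0.08 m and height (world z) of each of cap1, cap2, cap3 below 0.006 m and angle between each of cap1, cap2, cap3's own z axis and vertical below 0.15 rad and linear speed of each of cap1, cap2, cap3 below 0.01 m/s and x of cap2 in the frame of bay between -0.038 and 0.045 m and y of cap2 in the frame of bay between -0.08 and 0.08 m and x of cap3 in the frame of bay between -0.038 and 0.045 m and y of cap3 in the frame of bay between -0.08 and 0.08 m); the robot touches nothing.
It fails at once if a loose cap was lifted off the bench or tipped over (height (world z) of any of cap1, cap2, cap3 above 0.008 m or angle between any of cap1, cap2, cap3's own z axis and vertical above 0.4 rad).
It fails at once if a vial was shifted more than 10 mm or tipped (distance of any of vial1, vial2 from where it was at the start of the episode above 0.01 m or angle between any of vial1, vial2's own z axis and vertical above 0.3 rad).
It fails at once if the beaker, reagent bottle or dish was shifted more than 10 mm or tipped (distance of any of beaker, reagent, dish from where it was at the start of the episode above 0.01 m or angle between any of beaker, reagent, dish's own z axis and vertical above 0.3 rad).
It also fails if it takes over 58 s, if anything falls off the work surface, if the arm or the gripper's body presses on something with over 40 N, if the wrist force passes 120 N, or if a joint passes its speed limit or range.

### The arm

A 7-joint arm with a two-finger parallel gripper is mounted at the origin on the work surface. World frame = base frame: x ahead of the robot, y to its left, z up, the work surface at z = 0. Lengths are in m, angles in rad, forces in N, time in s.
With the tool pointing down it reaches from about 0.425 to 0.975 m from the base axis. Payload 16.7 kg.
Tool frame: the origin (TCP) lies midway between the tips of the shut fingers; the grasp point (between the pads) lies 19 mm behind it; z points along the fingers, y is the direction in which the jaws open and shut (so a half turn about z gives the same grasp; the last joint's range is limited). The gripper opens to 85 mm and grips with 20 to 120 N. Pads are 22 mm wide; open, the fingers measure 114 mm over their backs; the gripper's body (76 mm by 85 mm) begins 54 mm behind the grasp point. The pads swing forward as they close: fully open they stand 13 mm farther back than shut.
Start: joints at [-1.294, 0.426, 0.074, 1.606, -0.034, 1.111, -0.067], TCP at [0.279, 0.615, 0.231] pointing down, gripper open.
Joint ranges: [-2.85, 2.85], [-0.5, 2.14], [-1.23, 1.37], [0.21, 2.46], [-1.02, 4.16], [0.16, 2.05], [-2.73, 2.73]. Speed limits (rad/s): [1.89, 1.89, 2.39, 2.39, 3.01, 3.01, 3.01].

### API

Orientations are given as a rotation vector (axis times angle).
In Python, from station import robot gives the robot as it stands.
- The arm moves only by the shell command python3 -m jog 'ROWS' [FORCE]. ROWS is JSON, one flat list of numbers, 7 for each row, row after row: the closure in counts, from 0 (fully open) to 255 (shut), then the shift along the tool's x, y, z in cm, then the turn, a rotation vector about the tool's x, y, z in rad. In form: [fingers, tx, ty, tz, rx, ry, rz, fingers, tx, ty, tz, rx, ry, rz, ...]. A call has 1 to 12 rows; each row shifts and turns the commanded pose from where the row before left it, along the tool's axes as they then stand; what a row does not reach is not made up. A row lasts 1/12 s, in which the tool goes at most 41.7 mm and 7.16 degrees, less where a joint would pass 70% of its speed; a pose out of reach is approached as far as the arm can. A call with a gripper value outside its range is refused whole. The fingers move at their own pace and stop on an object; FORCE is the grip in N (left out, the last holds). Time passes only in rows, so rows that do not move let the fingers close. It gives the time, the measured TCP pose, the force and the opening at its end, in the units of the state.
- robot.read_state(): the state, without advancing time (a new reading comes with each control period).
- robot.read_camera(name): name is "scene" or "side" or "wrist"; returns a dict with "color" (420x560x3 uint8, red, green, blue), "fovy" (degrees; the focal length in pixels is half the picture's height over the tangent of half this angle, whatever the lens; pixels are square), "cx", "cy" (the principal point, pixels), "k1" (the pictures are not rectified: a ray, as slopes to the right and down, at radius r is drawn at 1 + k1 r^2 times it, then the intrinsics apply), "eye" and "orientation" of the camera in the world. Camera axes: x right, y down, z forward; pixel columns grow to the right and rows downward; lengths in m; the calibration is good to about 2 mm. A picture is of the moment at which its call begins. There is no depth.
- robot.finish_job(): hands the job in, once; it reports no verdict.
The state is a dict: "t": time; "joint_pos": joint angles; "joint_vel": joint speeds; "joint_torque": joint torques, N m; "position": TCP position; "tool_rot": TCP orientation; "contact_force": force on the tool from outside, world axes, zero at the start; "torque": the same for the moment, N m; "grip_width": opening from 0.0 (shut) to 1.0 (fully open).
Only numpy, scipy, OpenCV 4.12 (cv2) and the standard library are available. Lean on these libraries where they do the work, as an engineer would, in place of code of your own. Each camera call takes 0.05 s, during which the arm holds its last target.

## Working session

There is one attempt and no reset: what is moved stays moved. The work goes in short steps, Python scripts to look and compute and a shell command to move; the robot and the scene stay as the last step left them, time stands still between calls to the robot, and variables do not carry over. Pictures are saved under pics/ and viewed, and the job is handed in when it is done.

```bash
ls; mkdir -p pics
python3 - <<'E'
from station import robot
import cv2
s=robot.read_state();print(s['t'],s['position'],s['tool_rot'],s['grip_width'])
for n in ["scene","side","wrist"]:
    c=robot.read_camera(n);cv2.imwrite(f"pics/{n}0.png",c['color'][:,:,::-1]);print(n,{k:v for k,v in c.items() if k!='color'})
E
```

```text
pics
0.0 [0.27867541 0.61434871 0.23060794] [-6.63857180e-01 -3.07047904e+00  1.96809434e-03] 0.9951411855907514
scene {'fovy': 51.87926963923486, 'cx': 279.0487383598613, 'cy': 205.01544515176224, 'k1': 0.04349788116157066, 'eye': array([ 1.08490183, -0.62156502,  0.78742984]), 'orientation': array([-2.1569123 , -0.87988859,  0.37294336])}
side {'fovy': 46.35594331880889, 'cx': 275.6876210548414, 'cy': 214.9451758437724, 'k1': 0.001437598118185107, 'eye': array([0.34316939, 1.13589   , 1.19881349]), 'orientation': array([-0.28209565,  2.83306818, -1.19460141])}
wrist {'fovy': 68.97467502862364, 'cx': 280.80642829130426, 'cy': 213.17051784811767, 'k1': -0.067651075318851, 'eye': array([0.21030194, 0.64602365, 0.37395659]), 'orientation': array([2.41658288, 1.55826845, 0.23805433])}
```

View pics/scene0.png

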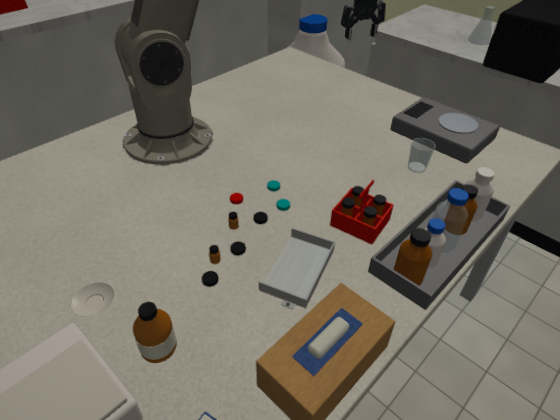

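View pics/side0.png

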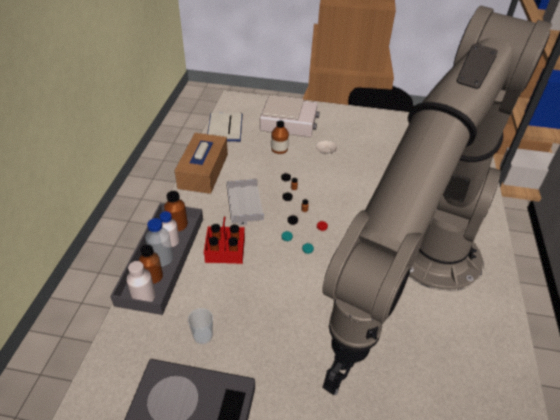

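View pics/wrist0.png

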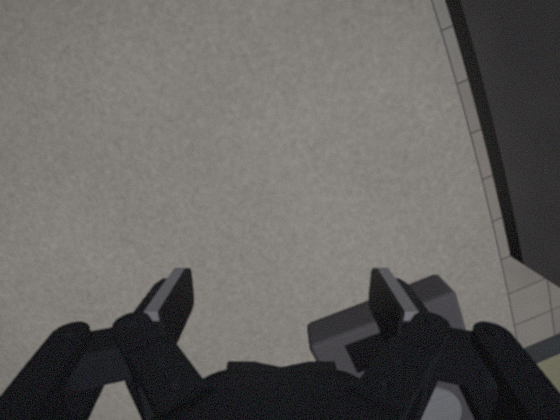

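The scene view shows three black caps at (260,217), (238,248) and (210,279). The look-alikes are red (236,198) and turquoise (274,185) and (284,204). The vials' own narrow black tops sit at (233,214) and (214,248), and the bay is at (298,265). I'll take the three flat black discs. Next I'll measure them and check a close crop.

```bash
cat > h.py <<'E'
import numpy as np,cv2
from scipy.spatial.transform import Rotation as R
def K(c):
    f=c['color'].shape[0]/2/np.tan(np.radians(c['fovy'])/2);return f
def ray(c,u,v):
    f=K(c);d=np.array([(u-c['cx'])/f,(v-c['cy'])/f]);s=d.copy()
    for _ in range(20): s=d/(1+c['k1']*(s@s))
    return R.from_rotvec(c['orientation']).as_matrix()@np.array([s[0],s[1],1])
def onplane(c,u,v,z):
    d=ray(c,u,v);return c['eye']+d*(z-c['eye'][2])/d[2]
def proj(c,p):
    q=R.from_rotvec(c['orientation']).as_matrix().T@(np.array(p)-c['eye']);s=q[:2]/q[2];s=s*(1+c['k1']*(s@s));f=K(c)
    return s*f+[c['cx'],c['cy']]
def blobs(c,mask,amin,roi):
    m=np.zeros_like(mask);x0,y0,x1,y1=roi;m[y0:y1,x0:x1]=mask[y0:y1,x0:x1]
    n,l,st,ce=cv2.connectedComponentsWithStats(m.astype(np.uint8))
    return [(ce[i],st[i]) for i in range(1,n) if st[i][4]>=amin]
E
python3 - <<'E'
from station import robot
from h import *
for n,roi,crop in [("scene",(190,170,300,300),(190,170,345,310)),("side",(270,160,340,260),(190,140,345,280))]:
    c=robot.read_camera(n);im=c['color'];V=im.max(2).astype(int)
    mx=V;mn=im.min(2).astype(int)
    print(n,'black')
    for ce,st in blobs(c,(mx<48),15,roi): print(ce.round(1),st,onplane(c,*ce,0.008).round(4),'vialcap z.04',onplane(c,*ce,0.04).round(4))
    print('colour')
    for ce,st in blobs(c,(mx-mn>60)&(mx>60),15,roi): print(ce.round(1),st,im[int(ce[1]),int(ce[0])],onplane(c,*ce,0.008).round(4),onplane(c,*ce,0.017).round(4))
    x0,y0,x1,y1=crop;cv2.imwrite(f"pics/crop_{n}.png",cv2.resize(im[y0:y1,x0:x1,::-1],None,fx=4,fy=4,interpolation=cv2.INTER_CUBIC))
E
```

```text
scene black
[232.6 215.5] [229 212   8   8  50] [ 0.4307 -0.1018  0.008 ] vialcap z.04 [ 0.4576 -0.1231  0.04  ]
[260.  217.6] [254 212  13  12 126] [ 0.4876 -0.0564  0.008 ] vialcap z.04 [ 0.5121 -0.0796  0.04  ]
[237.6 248.2] [231 242  14  13 151] [ 0.5265 -0.17    0.008 ] vialcap z.04 [ 0.5494 -0.1885  0.04  ]
[213.4 249.3] [210 245   8   9  59] [ 0.4878 -0.2136  0.008 ] vialcap z.04 [ 0.5123 -0.2304  0.04  ]
[209.7 278.3] [202 271  16  15 188] [ 0.5503 -0.2759  0.008 ] vialcap z.04 [ 0.5723 -0.2901  0.04  ]
colour
[273.6 184.9] [268 181  12  10  90] [  0 117 110] [0.4177 0.0655 0.008 ] [0.4254 0.0575 0.017 ]
[236.1 197.8] [230 193  13  11 118] [142   7   2] [ 0.384  -0.0478  0.008 ] [ 0.3921 -0.0545  0.017 ]
[283.  203.7] [277 199  13  11 106] [  0 118 111] [0.4924 0.026  0.008 ] [0.4992 0.0185 0.017 ]
side black
[285.5 176.8] [282 174   8   7  44] [ 0.5505 -0.2738  0.008 ] vialcap z.04 [ 0.5449 -0.2359  0.04  ]
[287.1 196.2] [283 193   9   7  50] [ 0.5259 -0.1677  0.008 ] vialcap z.04 [ 0.521  -0.1327  0.04  ]
[304.6 201.6] [303 200   4   4  15] [ 0.4596 -0.1525  0.008 ] vialcap z.04 [ 0.4564 -0.1179  0.04  ]
[292.3 219.5] [288 216   9   8  57] [ 0.4877 -0.0536  0.008 ] vialcap z.04 [ 0.4838 -0.0216  0.04  ]
colour
[294.  185.8] [292 183   5   7  33] [108  54  26] [ 0.5106 -0.2293  0.008 ] [ 0.5094 -0.219   0.017 ]
[304.9 207.6] [303 205   5   7  31] [107  55  28] [ 0.4539 -0.1217  0.008 ] [ 0.453  -0.1121  0.017 ]
[321.9 225.4] [317 221  11  10  90] [152  25  22] [ 0.3842 -0.0467  0.008 ] [ 0.3839 -0.0378  0.017 ]
[286.6 235.6] [282 232  10   8  64] [ 28 111 108] [0.4936 0.0251 0.008 ] [0.4925 0.0335 0.017 ]
[307.5 247.8] [303 244  10   9  67] [ 26 111 107] [0.4177 0.0646 0.008 ] [0.4171 0.0727 0.017 ]
```

View pics/crop_scene.png

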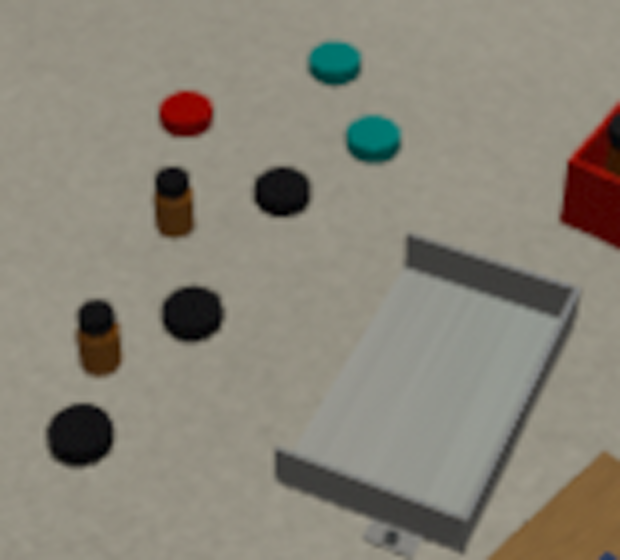

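View pics/crop_side.png

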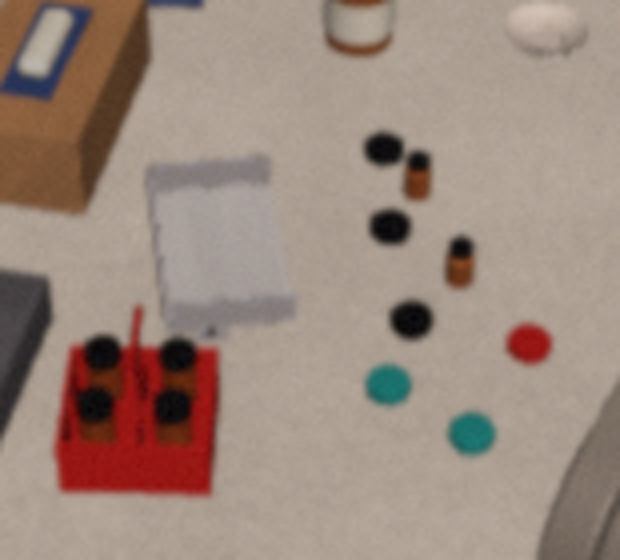

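Run:
```python
from station import robot
from h import *
c=robot.read_camera("scene")
P=[]
for u,v in [(408,236),(579,291),(465,520),(277,452)]:
    p=onplane(c,190+u/4,170+v/4,0.03);P.append(p);print('sc',p.round(4))
P=np.array(P);print([np.linalg.norm(P[i]-P[(i+1)%4]).round(4) for i in range(4)], P.mean(0))
s=robot.read_camera("side")
Q=[]
for u,v in [(293,296),(163,307),(147,169),(269,156)]:
    p=onplane(s,190+u/4,140+v/4,0.03);Q.append(p);print('si',p.round(4))
Q=np.array(Q);print([np.linalg.norm(Q[i]-Q[(i+1)%4]).round(4) for i in range(4)],Q.mean(0))
for n,W in (('sc',P),('si',Q)):
    a=(W[1]+W[2]-W[0]-W[3]);yaw=np.arctan2(a[1],a[0]); b=W[0]+W[1]-W[2]-W[3]; yb=np.arctan2(-b[0],b[1]);print(n,yaw,yb)
```

```text
sc [ 0.59  -0.045  0.03 ]
sc [ 0.6944 -0.0068  0.03  ]
sc [ 0.7549 -0.1794  0.03  ]
sc [ 0.6522 -0.2181  0.03  ]
[np.float64(0.1112), np.float64(0.1829), np.float64(0.1097), np.float64(0.1839)] [ 0.67287691 -0.11234245  0.03      ]
si [ 0.5865 -0.0373  0.03  ]
si [ 0.6913 -0.0012  0.03  ]
si [ 0.7507 -0.1716  0.03  ]
si [ 0.6461 -0.2131  0.03  ]
[np.float64(0.1108), np.float64(0.1804), np.float64(0.1125), np.float64(0.1856)] [ 0.66861178 -0.10577544  0.03      ]
sc 0.35592939166029675 0.3409863336228272
si 0.355028717949211 0.33115729819455086
```

Choice confirmed by the crops. Each cap's pose agrees in both views to about 2 mm, and the bay's outer size measures 184×111 mm against the nominal 188×114. The plan is to straddle each cap with the partly shut fingers (gap about 26 mm) so it nests between them, then push it in. Next I'll work out the rows.

```bash
cat >> h.py <<'E'
BO=np.array([0.669,-0.110]);BY=0.345
def b2w(x,y,o=None): 
    c,s=np.cos(BY),np.sin(BY);return BO+[c*x-s*y,s*x+c*y]
def w2b(p):
    c,s=np.cos(BY),np.sin(BY);d=np.array(p)[:2]-BO;return np.array([c*d[0]+s*d[1],-s*d[0]+c*d[1]])
def rel(st,p,yaw=None):
    "shift in tool axes (cm) to world p, and remaining rz so that tool x (or -x) has azimuth yaw"
    M=R.from_rotvec(st['tool_rot']).as_matrix();d=M.T@(np.array(p)-st['position'])*100
    az=np.arctan2(M[1,0],M[0,0]);out=[d.round(2),'az',round(az,3),'tilt',M[:,2].round(4)]
    if yaw is not None:
        # tool z down: +rz turns az by -rz
        for f in (0,np.pi): out.append(round(float((az-yaw-f+np.pi)%(2*np.pi)-np.pi),3))
    return out
E
python3 - <<'E'
from station import robot
from h import *
st=robot.read_state();print(st['t'],st['joint_pos'])
print(rel(st,[0.5,0.25,0.231],0.345)); print(rel(st,[0.5,-0.15,0.231]))
for n,p in dict(A=(.488,-.055),B=(.526,-.169),C=(.55,-.275),V1=(.457,-.12),V2=(.512,-.232)).items(): print(n,w2b(p).round(4))
E
```

```text
0.35 [-1.2944671   0.42624675  0.07388533  1.60613847 -0.03410525  1.11079105
 -0.06709848]
[array([-3.521e+01, -2.407e+01,  2.000e-02]), 'az', np.float64(2.716), 'tilt', array([-1.e-04, -3.e-04, -1.e+00]), 2.371, -0.771]
[array([-5.173e+01, -6.049e+01,  3.000e-02]), 'az', np.float64(2.716), 'tilt', array([-1.e-04, -3.e-04, -1.e+00])]
A [-0.1517  0.113 ]
B [-0.1545 -0.0072]
C [-0.1678 -0.115 ]
V1 [-0.2029  0.0623]
V2 [-0.189  -0.0617]
```

```bash
python3 -m jog '[170,-2.9,-2.0,0,0,0,0,170,-2.9,-2.0,0,0,0,0,170,-2.9,-2.0,0,0,0,0,170,-2.9,-2.0,0,0,0,0,170,-2.9,-2.0,0,0,0,0,170,-2.9,-2.0,0,0,0,0,170,-2.9,-2.0,0,0,0,0,170,-2.9,-2.0,0,0,0,0,170,-2.9,-2.0,0,0,0,0,170,-2.9,-2.0,0,0,0,0,170,-2.9,-2.0,0,0,0,0,170,-2.9,-2.0,0,0,0,0]' 30
python3 - <<'E'
from station import robot
from h import *
st=robot.read_state();print(st['t'],st['joint_pos'].round(2),st['position'])
print(rel(st,[0.48,-0.18,0.231],0.345))
E
```

```text
t: 1.35
position: [0.4972, 0.2508, 0.2316]
tool_rot: [0.664, 3.07, 0.001]
contact_force: [1.1, -0.7, -0.1]
grip_width: 0.331
1.35 [-0.79  0.23  0.25  1.88 -0.07  1.03  0.63] [0.49722424 0.25077372 0.23156339]
[array([-16.23, -39.94,   0.04]), 'az', np.float64(2.716), 'tilt', array([ 3.e-04,  4.e-04, -1.e+00]), 2.371, -0.771]
```

```bash
python3 -m jog '[175,-1.35,-3.33,0,0,0,0,175,-1.35,-3.33,0,0,0,0,175,-1.35,-3.33,0,0,0,0,175,-1.35,-3.33,0,0,0,0,175,-1.35,-3.33,0,0,0,0,175,-1.35,-3.33,0,0,0,0,175,-1.35,-3.33,0,0,0,0,175,-1.35,-3.33,0,0,0,0,175,-1.35,-3.33,0,0,0,0,175,-1.35,-3.33,0,0,0,0,175,-1.35,-3.33,0,0,0,0,175,-1.35,-3.33,0,0,0,0]'
python3 -m jog '[175,0,0,0,0,0,0.12,175,0,0,0,0,0,0.12,175,0,0,0,0,0,0.12,175,0,0,0,0,0,0.12,175,0,0,0,0,0,0.12,175,0,0,0,0,0,0.12,175,0,0,0,0,0,0.12,175,0,0,0,0,0,0.12,175,0,0,0,0,0,0.12,175,0,0,0,0,0,0.12,175,0,0,0,0,0,0.12,175,0,0,0,0,0,0.12]'
python3 - <<'E'
from station import robot
from h import *
st=robot.read_state();print(st['t'],st['joint_pos'].round(2),st['position'])
print(rel(st,[0.48,-0.18,0.231],0.345))
E
```

```text
t: 2.35
position: [0.4787, -0.1802, 0.2316]
tool_rot: [0.663, 3.07, 0.0]
contact_force: [0.5, 0.3, -0.4]
grip_width: 0.317
t: 3.35
position: [0.4791, -0.1784, 0.2314]
tool_rot: [2.529, 1.863, 0.0]
contact_force: [0.2, 0.4, 0.3]
grip_width: 0.308
3.35 [-0.43  0.19  0.76  2.   -0.15  1.01  0.1 ] [ 0.47907834 -0.17843152  0.23144372]
[array([-0.12,  0.13,  0.04]), 'az', np.float64(1.27), 'tilt', array([ 3.e-04,  1.e-04, -1.e+00]), 0.925, -2.217]
```

```bash
python3 -m jog '[175,0,0,0,0,0,0.116,175,0,0,0,0,0,0.116,175,0,0,0,0,0,0.116,175,0,0,0,0,0,0.116,175,0,0,0,0,0,0.116,175,0,0,0,0,0,0.116,175,0,0,0,0,0,0.116,175,0,0,0,0,0,0.116,175,0,0,0,0,0,0]'
python3 - <<'E'
from station import robot
from h import *
st=robot.read_state();print(st['t'],st['joint_pos'].round(2),st['position'])
print(rel(st,[0.48,-0.18,0.231],0.345))
c=robot.read_camera("wrist");cv2.imwrite("pics/w1.png",c['color'][:,:,::-1])
im=c['color'];mx=im.max(2).astype(int)
for ce,s in blobs(c,(mx<50),150,(0,0,560,300)): print(ce.round(1),s,onplane(c,*ce,0.012).round(4))
E
```

```text
t: 4.1
position: [0.4791, -0.1783, 0.2313]
tool_rot: [3.096, 0.534, 0.0]
contact_force: [0.3, 0.6, -0.1]
grip_width: 0.31
4.1 [-0.57  0.22  0.92  2.01 -0.2   1.01 -0.77] [ 0.47908327 -0.17834949  0.23134639]
[array([0.03, 0.19, 0.03]), 'az', np.float64(0.342), 'tilt', array([ 0.e+00, -1.e-04, -1.e+00]), -0.003, 3.138]
[183.9 142.9] [170 128  30  30 545] [ 0.4885 -0.0552  0.012 ]
[249.8 282.6] [244 258  11  42 266] [ 0.3391 -0.1847  0.012 ]
[312. 284.] [308 259  10  41 185] [ 0.3651 -0.2642  0.012 ]
[226.5 286.4] [210 267  29  33 407] [ 0.3227 -0.1567  0.012 ]
[335.6 287.8] [324 268  28  32 358] [ 0.3702 -0.2966  0.012 ]
```

View pics/w1.png

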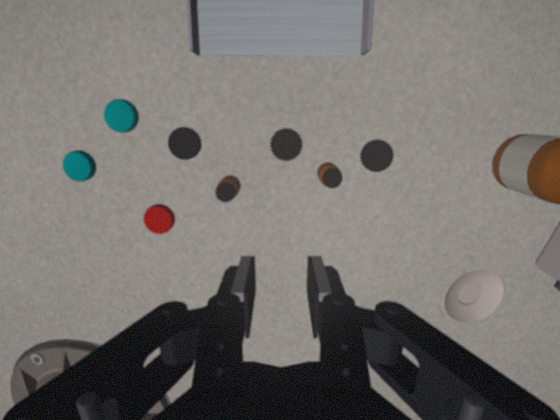

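The wrist view shows caps at (184,143), (286,144) and (377,155), vials at (228,188) and (330,175), the red and turquoise look-alikes on the left, and the bay mouth along row 54 from (197) to (364).

Run:
```python
from station import robot
from h import *
c=robot.read_camera("wrist");im=c['color'];mx=im.max(2).astype(int);g=cv2.GaussianBlur(mx.astype(np.uint8),(3,3),0)
for ce,s in blobs(c,(g<66),150,(100,100,400,240)): 
    p=onplane(c,*ce,0.012);print(ce.round(1),s,p.round(4),w2b(p).round(4))
for u,v in [(197,54),(364,54),(190,51),(373,51)]:
    p=onplane(c,u,v,0);q=onplane(c,u,v,.03);print(u,p.round(4),w2b(p).round(4),'top',w2b(q).round(4))
for u,v in [(233,180),(325,170)]:print('vial mid',w2b(onplane(c,u,v,0.012)))
st=robot.read_state()
for u,v in [(254,258),(309,258),(236,266),(327,266)]:
    print('tip',rel(st,onplane(c,u,v,st['position'][2]+.003))[0])
```

```text
[184.6 142.1] [169 127  32  31 749] [ 0.4887 -0.0557  0.012 ] [-0.1513  0.1121]
[286.2 144.1] [272 130  29  29 672] [ 0.5268 -0.1683  0.012 ] [-0.1535 -0.0068]
[376.7 156. ] [362 142  30  30 701] [ 0.5511 -0.2736  0.012 ] [-0.1663 -0.1141]
[331.8 177.7] [324 169  17  18 244] [ 0.5085 -0.2336  0.012 ] [-0.1928 -0.062 ]
[225.6 190.8] [217 182  19  18 258] [ 0.4491 -0.1183  0.012 ] [-0.2097  0.0666]
197 [ 0.5862 -0.0393  0.    ] [-0.054   0.0945] top [-0.0596  0.0869]
364 [ 0.6508 -0.2162  0.    ] [-0.053  -0.0938] top [-0.0587 -0.0863]
190 [ 0.5867 -0.0308  0.    ] [-0.0507  0.1023] top [-0.0565  0.0941]
373 [ 0.6574 -0.2245  0.    ] [-0.0496 -0.1038] top [-0.0556 -0.0955]
vial mid [-0.1962609   0.05693135]
vial mid [-0.18359535 -0.05338602]
tip [ 1.01 -1.29 -0.3 ]
tip [ 1.01  1.49 -0.3 ]
tip [ 0.56 -2.22 -0.3 ]
tip [ 0.55  2.43 -0.3 ]
```

Run:
```python
from station import robot
from h import *
st=robot.read_state()
print(rel(st,[*b2w(-0.200,-0.007),0.05],0.345))
```

```text
[array([ 0.18,  0.69, 18.13]), 'az', np.float64(0.352), 'tilt', array([ 0.e+00, -1.e-04, -1.e+00]), 0.007, -3.134]
```

```bash
python3 -m jog '[178,0.18,0.69,1.5,0,0,0.007,178,0,0,2.5,0,0,0,178,0,0,3,0,0,0,178,0,0,3,0,0,0,178,0,0,3,0,0,0,178,0,0,2.6,0,0,0,178,0,0,1.5,0,0,0,178,0,0,0.8,0,0,0,178,0,0,0,0,0,0]'
python3 - <<'E'
from station import robot
from h import *
st=robot.read_state();print(st['t'],st['position'],w2b(st['position']))
print(rel(st,[*b2w(-0.200,-0.007),0.004],0.345))
for n in("wrist","scene"):
    c=robot.read_camera(n);im=c['color']
    if n=='scene': im=cv2.resize(im[150:310,180:340],None,fx=3.7,fy=3.7)
    cv2.imwrite(f"pics/{n}2.png",im[:,:,::-1])
E
```

```text
t: 4.95
position: [0.4823, -0.1843, 0.0511]
tool_rot: [-3.095, -0.536, 0.003]
contact_force: [0.2, -0.3, 0.6]
grip_width: 0.303
4.95 [ 0.48231312 -0.18432707  0.05113559] [-0.20082361 -0.0068105 ]
[array([0.09, 0.02, 4.71]), 'az', np.float64(0.343), 'tilt', array([-2.2e-03,  3.0e-04, -1.0e+00]), -0.002, 3.14]
```

View pics/wrist2.png

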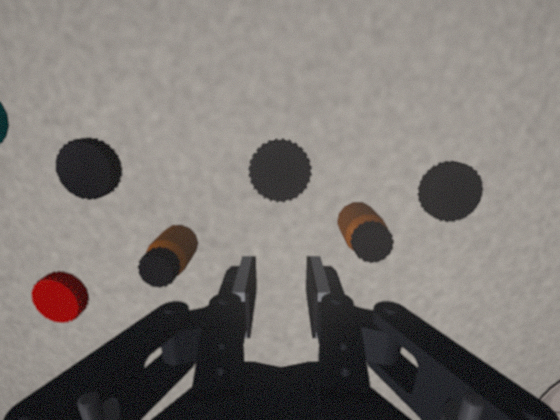

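View pics/scene2.png

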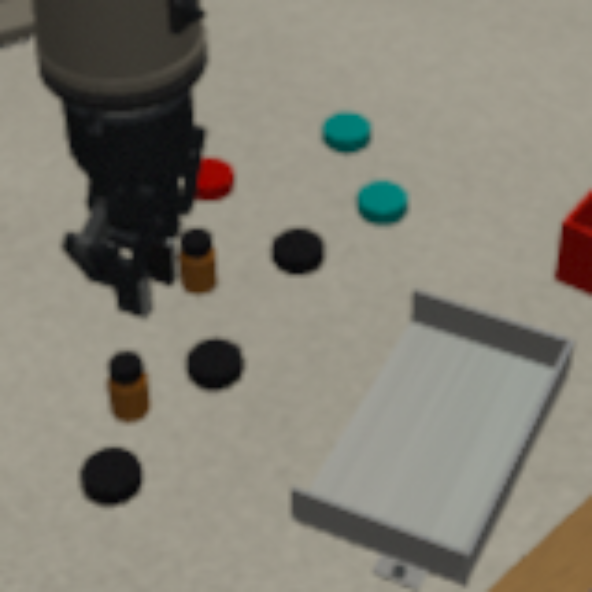

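Run:
```python
from station import robot
from h import *
st=robot.read_state();M=R.from_rotvec(st['tool_rot']).as_matrix();n=M[:,0]
def f(c,u,v):
    d=ray(c,u,v);o=c['eye'];t=n@(st['position']-o)/(n@d);return M.T@(o+t*d-st['position'])
s=robot.read_camera('scene');w=robot.read_camera('wrist')
for u,v in[(70,243),(80,265),(112,285),(125,303),(148,312)]: print('sc',(f(s,180+u/3.7,150+v/3.7)*1000).round(1))
for u,v in[(388,308),(410,315),(330,265),(350,300)]: print('w',(f(w,u,v)*1000).round(1))
```

```text
sc [   0.    72.3 -105.8]
sc [ -0.   66.  -82.9]
sc [  0.   37.6 -41. ]
sc [  0.   26.4 -15.1]
sc [ 0.   2.4 15.2]
w [ -0.   47.1 -31.6]
w [  0.   54.8 -36.8]
w [-0.  28.1  9.4]
w [  0.   31.9 -25.1]
```

```bash
python3 -m jog '[196,0.3,-0.2,0.6,0,0,0,196,0.3,0,1,0,0,0,196,0.2,0,1,0,0,0,196,0,0,0.8,0,0,0,196,0,0,0.7,0,0,0,196,0,0,0.2,0,0,0,196,0,0,0,0,0,0]'
python3 - <<'E'
from station import robot
from h import *
st=robot.read_state();print(st['t'],st['position'],w2b(st['position']))
print(rel(st,[*b2w(0.005,-0.007),0.004],0.345))
c=robot.read_camera("wrist");im=c['color'];cv2.imwrite(f"pics/w3.png",im[:,:,::-1])
E
```

```text
t: 5.73
position: [0.4893, -0.18, 0.0085]
tool_rot: [-3.096, -0.532, 0.002]
contact_force: [0.1, 0.1, 0.3]
grip_width: 0.23
5.7333 [ 0.48926731 -0.1799528   0.00850414] [-0.19279983 -0.00504586]
[array([19.78,  0.1 ,  0.42]), 'az', np.float64(0.34), 'tilt', array([-0.0015,  0.    , -1.    ]), -0.005, 3.137]
```

View pics/w3.png

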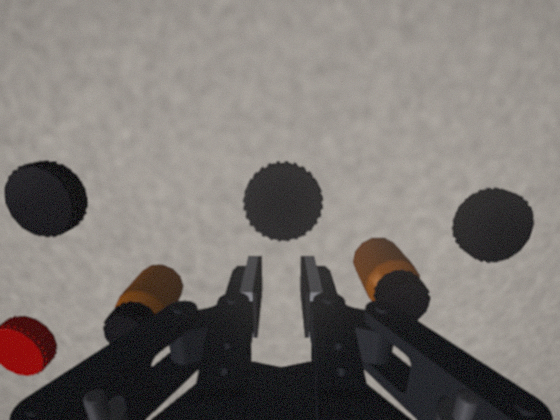

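```bash
python3 -m jog '[196,0,0,0.3,0,0,0,196,0,0.05,0.2,0,0,0,196,0.1,0,0,0,0,0,196,0.3,0,0,0,0,0,196,0.4,0,0,0,0,0,196,0.5,0,0,0,0,0,196,0.5,0,0,0,0,0,196,0.5,0,0,0,0,0,196,0,0,0,0,0,0]'
python3 - <<'E'
from station import robot
from h import *
st=robot.read_state();print(st['t'],st['position'],w2b(st['position']))
print(rel(st,[*b2w(0.005,-0.007),0.004],0.345))
c=robot.read_camera("wrist");im=c['color'];cv2.imwrite(f"pics/w4.png",im[:,:,::-1])
c=robot.read_camera("scene");im=cv2.resize(c['color'][150:310,180:340],None,fx=3.7,fy=3.7);cv2.imwrite(f"pics/s4.png",im[:,:,::-1])
E
```

```text
t: 6.53
position: [0.5131, -0.172, 0.0043]
tool_rot: [3.096, 0.534, 0.001]
contact_force: [-0.7, -0.6, -0.9]
grip_width: 0.231
6.5333 [ 0.51307884 -0.17200351  0.00433295] [-0.16770295 -0.00561796]
[array([17.27,  0.09,  0.04]), 'az', np.float64(0.342), 'tilt', array([ 6.e-04, -1.e-04, -1.e+00]), -0.003, 3.139]
```

View pics/w4.png

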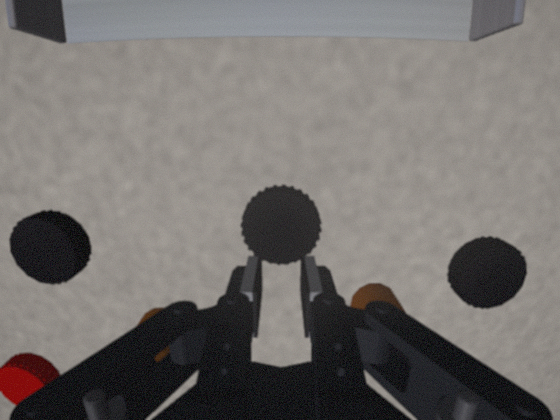

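View pics/s4.png

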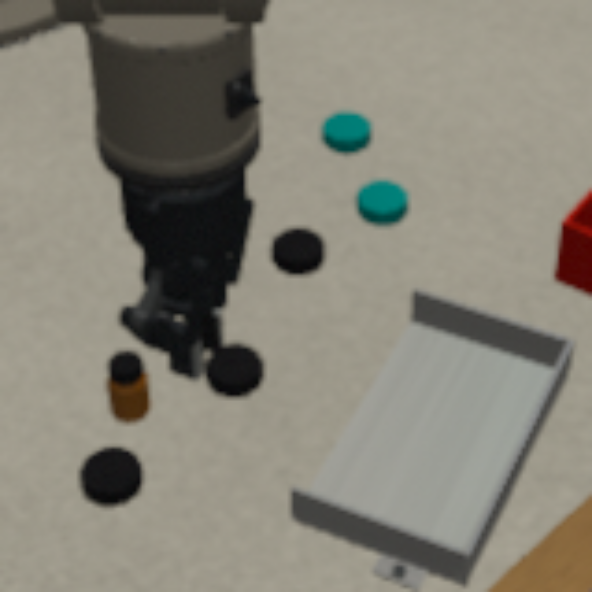

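The cap is nested between the fingertips at (281,225). The vial at (128,385) in the scene crop hasn't moved. Now I push it in.

```bash
python3 -m jog '[196,0.4,0,0,0,0,0,196,0.7,0,0,0,0,0,196,0.8,0,0,0,0,0,196,0.8,0,0,0,0,0,196,0.8,0,0,0,0,0,196,0.8,0,0,0,0,0,196,0.8,0,0,0,0,0,196,0.8,0,0,0,0,0,196,0.8,0,0,0,0,0,196,0.8,0,0,0,0,0,196,0.8,0,0,0,0,0,196,0.8,0,0,0,0,0]'
python3 -m jog '[196,0.8,0,0,0,0,0,196,0.8,0,0,0,0,0,196,0.8,0,0,0,0,0,196,0.8,0,0,0,0,0,196,0.8,0,0,0,0,0,196,0.7,0,0,0,0,0,196,0.6,0,0,0,0,0,196,0.5,0,0,0,0,0,196,0.4,0,0,0,0,0,196,0.3,0,0,0,0,0,196,0.2,0,0,0,0,0,196,0,0,0,0,0,0]'
python3 - <<'E'
from station import robot
from h import *
st=robot.read_state();print(st['t'],st['position'],w2b(st['position']))
print(rel(st,[*b2w(0.005,-0.007),0.004],0.345))
c=robot.read_camera("wrist");im=c['color'];cv2.imwrite(f"pics/w5.png",im[:,:,::-1])
E
```

```text
t: 7.63
position: [0.5983, -0.1419, 0.0043]
tool_rot: [3.096, 0.533, -0.0]
contact_force: [0.1, 0.3, -0.2]
grip_width: 0.239
t: 8.63
position: [0.661, -0.1197, 0.0043]
tool_rot: [3.096, 0.533, 0.0]
contact_force: [-0.0, -0.1, -0.1]
grip_width: 0.228
8.6333 [ 0.660971   -0.11966007  0.00431019] [-0.0108229  -0.00637548]
[array([1.58, 0.06, 0.03]), 'az', np.float64(0.341), 'tilt', array([ 1.e-04, -1.e-04, -1.e+00]), -0.004, 3.137]
```

View pics/w5.png

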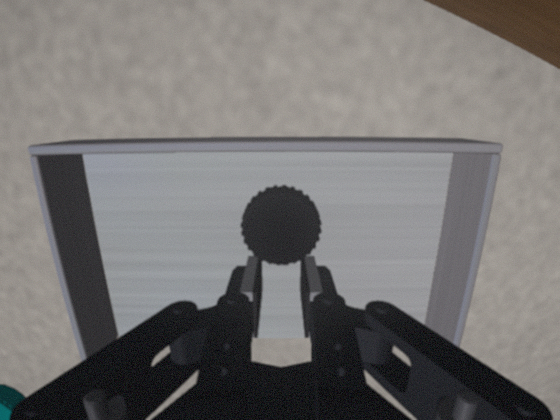

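```bash
python3 -m jog '[196,0.2,0,0,0,0,0,196,0.4,0,0,0,0,0,196,0.4,0,0,0,0,0,196,0.2,0,0,0,0,0,196,0,0,0,0,0,0,196,-0.5,0,0,0,0,0,196,-1.5,0,0,0,0,0,196,-1.5,0,-0.5,0,0,0,196,-1.5,0,-2.5,0,0,0,196,-2,0,-2.5,0,0,0,196,-3,0,-1.5,0,0,0,196,-3,0,0,0,0,0]'
python3 - <<'E'
from station import robot
from h import *
st=robot.read_state();print(st['t'],st['position'],w2b(st['position']))
A=np.array([-.1513,.112]);T=np.array([-.03,.030]);d=(T-A)/np.linalg.norm(T-A);a=np.arctan2(d[1],d[0]);print(a,d)
S=A-0.042*d;print(S);print(rel(st,[*b2w(*S),0.075],0.345+a))
E
```

```text
t: 9.68
position: [0.5495, -0.1601, 0.0769]
tool_rot: [3.095, 0.533, 0.006]
contact_force: [1.0, -1.0, -0.0]
grip_width: 0.23
9.6833 [ 0.54949751 -0.1600843   0.07686077] [-0.1293992  -0.00671776]
-0.5944431282469371 [ 0.8284605 -0.5600475]
[-0.18609534  0.13552199]
[array([ -5.73, -14.2 ,   0.15]), 'az', np.float64(0.341), 'tilt', array([ 3.7e-03, -3.0e-04, -1.0e+00]), 0.59, -2.551]
```

```bash
python3 -m jog '[196,-0.6,-1.5,0,0,0,0,196,-0.95,-2.4,0,0,0,0,196,-0.95,-2.4,0,0,0,0,196,-0.95,-2.4,0,0,0,0,196,-0.95,-2.4,0,0,0,0,196,-0.85,-2.1,0,0,0,0,196,-0.45,-1.0,0,0,0,0.11,196,0,0,0,0,0,0.12,196,0,0,0,0,0,0.12,196,0,0,0,0,0,0.12,196,0,0,0,0,0,0.12,196,0,0,0,0,0,0]'
python3 - <<'E'
from station import robot
from h import *
st=robot.read_state();print(st['t'],st['position'],w2b(st['position']))
print(rel(st,[*b2w(-.186,.1355),0.004],0.345-.594))
c=robot.read_camera("wrist");im=c['color'];cv2.imwrite(f"pics/w6.png",im[:,:,::-1])
mx=im.max(2).astype(np.uint8);g=cv2.GaussianBlur(mx,(3,3),0)
for ce,s in blobs(c,(g<66),250,(150,60,400,258)): 
    p=onplane(c,*ce,0.012);print(ce.round(1),s,p.round(4),w2b(p).round(4))
E
```

```text
t: 10.68
position: [0.4478, -0.0445, 0.0742]
tool_rot: [3.116, -0.4, -0.001]
contact_force: [-0.3, 0.7, -0.2]
grip_width: 0.23
10.6833 [ 0.44775759 -0.04447404  0.07418453] [-0.18604514  0.13648832]
[array([0.06, 0.08, 7.02]), 'az', np.float64(-0.255), 'tilt', array([-4.e-04, -2.e-04, -1.e+00]), -0.006, 3.135]
[280.7 172.9] [ 255  147   53   53 2158] [ 0.4886 -0.0549  0.012 ] [-0.1512  0.1129]
[390.8 204.4] [379 187  21  36 579] [ 0.4476 -0.1243  0.012 ] [-0.2132  0.0614]
```

View pics/w6.png

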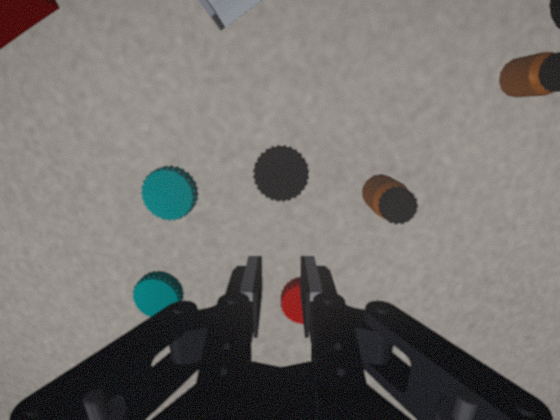

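```bash
python3 -m jog '[196,0,0.08,1,0,0,0,196,0,0,1.5,0,0,0,196,0,0,1.5,0,0,0,196,0,0,1.3,0,0,0,196,0,0,1,0,0,0,196,0,0,0.6,0,0,0,196,0,0,0.1,0,0,0,196,0.3,0,0,0,0,0,196,0.5,0,0,0,0,0,196,0.5,0,0,0,0,0,196,0.5,0,0,0,0,0,196,0.5,0,0,0,0,0]'
python3 - <<'E'
from station import robot
from h import *
st=robot.read_state();print(st['t'],st['position'],w2b(st['position']))
T=np.array([-.03,.03])-.027*np.array([.828,-.56]);print(T,rel(st,[*b2w(*T),0.004],0.345-.594))
c=robot.read_camera("wrist");im=c['color'];cv2.imwrite(f"pics/w7.png",im[:,:,::-1])
E
```

```text
t: 11.73
position: [0.4713, -0.0509, 0.0046]
tool_rot: [-3.117, 0.39, -0.001]
contact_force: [0.1, -0.1, 0.5]
grip_width: 0.23
11.7333 [ 0.47130098 -0.05088768  0.00464405] [-0.1660581  0.1224903]
[-0.052356  0.04512 ] [array([13.75,  0.05,  0.07]), 'az', np.float64(-0.249), 'tilt', array([ 6.e-04,  1.e-04, -1.e+00]), 0.0, -3.141]
```

View pics/w7.png

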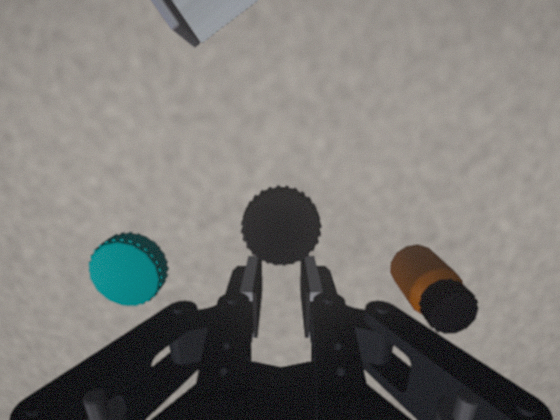

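```bash
python3 -m jog '[196,0.7,0,0,0,0,0,196,0.8,0,0,0,0,0,196,0.8,0,0,0,0,0,196,0.8,0,0,0,0,0,196,0.8,0,0,0,0,0,196,0.8,0,0,0,0,0,196,0.8,0,0,0,0,0,196,0.8,0,0,0,0,0,196,0.8,0,0,0,0,0,196,0.7,0,0,0,0,0,196,0.6,0,0,0,0,0,196,0.5,0,0,0,0,0]'
python3 - <<'E'
from station import robot
from h import *
st=robot.read_state();print(st['t'],st['position'],w2b(st['position']))
T=np.array([-.03,.03])-.027*np.array([.828,-.56]);print(T,rel(st,[*b2w(*T),0.004],0.345-.594))
c=robot.read_camera("wrist");im=c['color'];cv2.imwrite(f"pics/w8.png",im[:,:,::-1])
E
```

```text
t: 12.78
position: [0.5573, -0.0731, 0.0043]
tool_rot: [3.117, -0.391, 0.0]
contact_force: [-2.5, -0.6, -0.5]
grip_width: 0.232
12.7833 [ 0.55731764 -0.07305438  0.00427945] [-0.09260664  0.07253922]
[-0.052356  0.04512 ] [array([4.87, 0.02, 0.03]), 'az', np.float64(-0.249), 'tilt', array([ 0.e+00, -2.e-04, -1.e+00]), -0.0, 3.141]
```

View pics/w8.png

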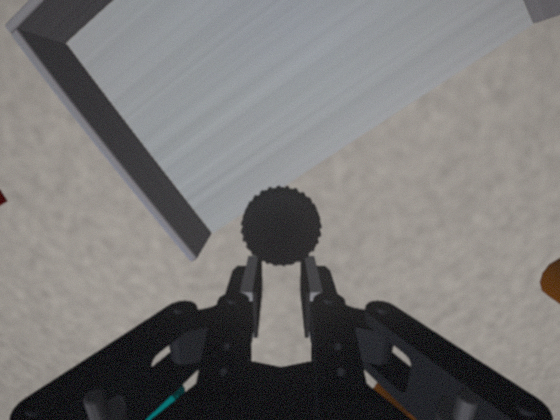

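```bash
python3 -m jog '[196,0.4,0.15,0,0,0,0,196,0.5,0.2,0,0,0,0,196,0.6,0.2,0,0,0,0,196,0.7,0.15,0,0,0,0,196,0.7,0,0,0,0,0,196,0.7,0,0,0,0,0,196,0.7,0,0,0,0,0,196,0.6,0,0,0,0,0,196,0.5,-0.15,0,0,0,0,196,0.5,-0.3,0,0,0,0,196,0.3,-0.2,0,0,0,0,196,0,0,0,0,0,0]'
python3 - <<'E'
from station import robot
from h import *
st=robot.read_state();print(st['t'],st['position'],w2b(st['position']))
c=robot.read_camera("wrist");im=c['color'];cv2.imwrite(f"pics/w9.png",im[:,:,::-1])
mx=im.max(2).astype(np.uint8);g=cv2.GaussianBlur(mx,(3,3),0)
for u,v in[(281,225)]: print(w2b(onplane(c,u,v,.012)))
E
```

```text
t: 13.83
position: [0.6174, -0.088, 0.0042]
tool_rot: [-3.117, 0.389, -0.0]
contact_force: [-0.8, -0.4, -0.6]
grip_width: 0.235
13.8333 [ 0.61738606 -0.08795356  0.00421595] [-0.04111658  0.03820302]
[-0.0164839   0.02164398]
```

View pics/w9.png

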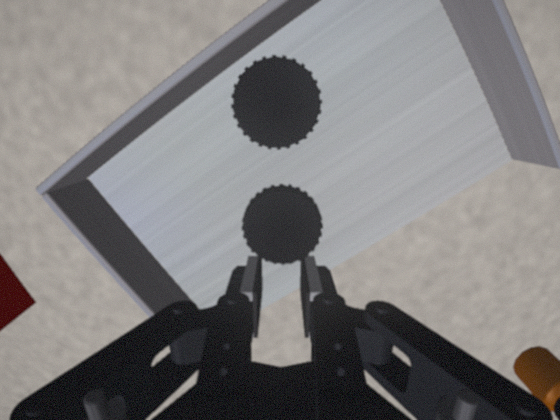

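```bash
python3 -m jog '[196,0.2,-0.15,0,0,0,0,196,0.3,-0.2,0,0,0,0,196,0.3,-0.15,0,0,0,0,196,0,0,0,0,0,0,196,-0.5,0,0,0,0,0,196,-1.5,0,0,0,0,0,196,-1.5,0,-0.5,0,0,0,196,-1,0,-2,0,0,0,196,-1,0,-2.5,0,0,0,196,-1,0,-1.5,0,0,0,196,-1,0,-0.5,0,0,0,196,0,0,0,0,0,0]'
python3 - <<'E'
from station import robot
from h import *
st=robot.read_state();print(st['t'],st['position'],w2b(st['position']))
A=np.array([-.1663,-.1141]);T=np.array([-.03,-.030]);d=(T-A)/np.linalg.norm(T-A);a=np.arctan2(d[1],d[0]);print(a,d)
S=A-0.042*d;print(S,b2w(*S));print(rel(st,[*b2w(*S),0.075],0.345+a))
E
```

```text
t: 14.88
position: [0.5515, -0.0667, 0.0751]
tool_rot: [-3.116, 0.39, -0.0]
contact_force: [0.3, -0.0, -0.4]
grip_width: 0.233
14.8833 [ 0.55146989 -0.06666201  0.07505277] [-0.09594794  0.08053261]
0.5528412215925391 [0.85103601 0.52510733]
[-0.20204351 -0.13615451] [ 0.52490881 -0.30646211]
[array([ 3.34, 23.89, -0.03]), 'az', np.float64(-0.249), 'tilt', array([ 4.0e-04,  1.3e-03, -1.0e+00]), -1.147, 1.994]
```

```bash
python3 - <<'E'
from station import robot
from h import *
c=robot.read_camera("scene")
for n,u,v,z in [('reagent mid',156,335,.05),('reagent cap',149,311,.125),('dish',93,299,.01)]: print(n,onplane(c,u,v,z).round(3))
im=cv2.resize(c['color'][150:310,180:340],None,fx=3.7,fy=3.7);cv2.imwrite(f"pics/s10.png",im[:,:,::-1])
E
python3 -m jog '[196,0.3,1.6,0,0,0,0,196,0.37,2.7,0,0,0,0,196,0.37,2.7,0,0,0,0,196,0.37,2.7,0,0,0,0,196,0.37,2.7,0,0,0,0,196,0.37,2.7,0,0,0,0,196,0.37,2.7,0,0,0,0,196,0.37,2.7,0,0,0,0,196,0.3,2.0,0,0,0,0,196,0.15,1.4,0,0,0,0,196,0,0,0,0,0,0]'
```

```text
reagent mid [ 0.612 -0.451  0.05 ]
reagent cap [ 0.611 -0.45   0.125]
dish [ 0.418 -0.486  0.01 ]
t: 15.85
position: [0.525, -0.3107, 0.0735]
tool_rot: [3.115, -0.396, -0.001]
contact_force: [-1.5, 0.3, -0.4]
grip_width: 0.232
```

View pics/s10.png

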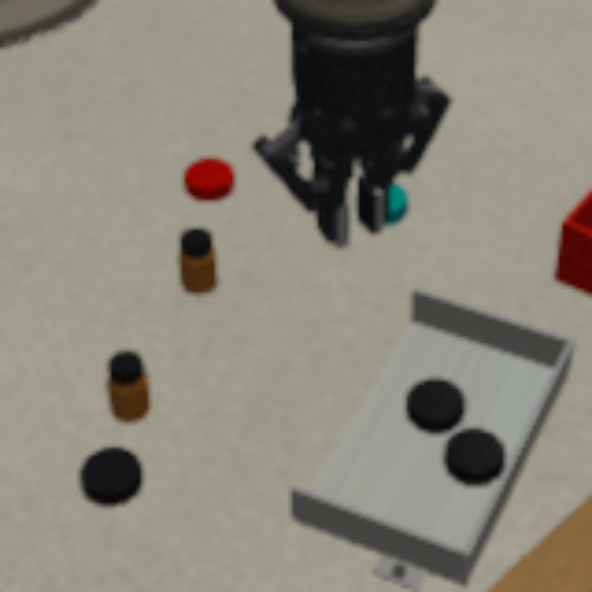

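```bash
python3 -m jog '[196,0,0,0,0,0,-0.11,196,0,0,0,0,0,-0.12,196,0,0,0,0,0,-0.12,196,0,0,0,0,0,-0.12,196,0,0,0,0,0,-0.12,196,0,0,0,0,0,-0.12,196,0,0,0,0,0,-0.12,196,0,0,0,0,0,-0.12,196,0,0,0,0,0,-0.11,196,0,0,0,0,0,-0.09,196,0,0,0,0,0,0]'
python3 - <<'E'
from station import robot
from h import *
st=robot.read_state();print(st['t'],st['position'],w2b(st['position']),st['joint_pos'].round(2))
print(rel(st,[*b2w(-.202,-.1362),0.004],0.345+.553))
c=robot.read_camera("wrist");im=c['color'];cv2.imwrite(f"pics/w11.png",im[:,:,::-1])
mx=im.max(2).astype(np.uint8);g=cv2.GaussianBlur(mx,(3,3),0)
for ce,s in blobs(c,(g<66),250,(100,60,400,258)): 
    p=onplane(c,*ce,0.012);print(ce.round(1),s,p.round(4),w2b(p).round(4))
E
```

```text
t: 16.77
position: [0.5264, -0.3064, 0.0735]
tool_rot: [-2.824, -1.374, 0.0]
contact_force: [-0.2, -0.1, 0.2]
grip_width: 0.235
16.7667 [ 0.52639048 -0.30642497  0.07351375] [-0.20063659 -0.13662065] [ 0.03  0.56  0.52  1.91 -0.38  0.78  0.09]
[array([-0.1 , -0.1 ,  6.95]), 'az', np.float64(0.906), 'tilt', array([-5.e-04,  9.e-04, -1.e+00]), 0.008, -3.134]
[176.2 162.4] [ 156  144   41   37 1162] [ 0.502  -0.2252  0.012 ] [-0.1961 -0.0519]
[278.7 174.3] [ 253  148   53   53 2181] [ 0.5513 -0.2743  0.012 ] [-0.1663 -0.1148]
```

View pics/w11.png

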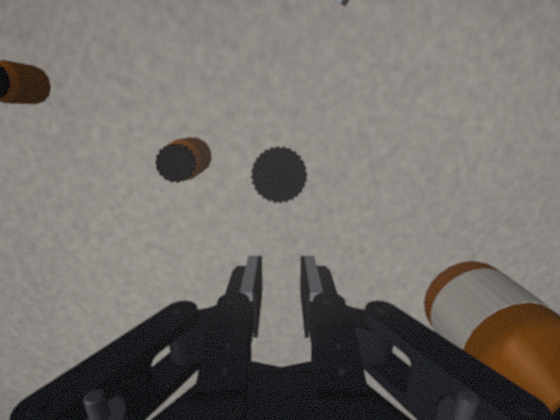

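```bash
python3 -m jog '[196,-0.1,-0.1,1,0,0,0,196,0,0,1.5,0,0,0,196,0,0,1.5,0,0,0,196,0,0,1.3,0,0,0,196,0,0,1,0,0,0,196,0,0,0.6,0,0,0,196,0,0,0,0,0,0,196,0.3,0,0,0,0,0,196,0.5,0,0,0,0,0,196,0.5,0,0,0,0,0,196,0.5,0,0,0,0,0,196,0.5,0,0,0,0,0]'
python3 - <<'E'
from station import robot
from h import *
st=robot.read_state();print(st['t'],st['position'],w2b(st['position']),st['contact_force'])
T=np.array([-.03,-.03])-.027*np.array([.851,.525]);print(T,rel(st,[*b2w(*T),0.004],0.345+.553))
c=robot.read_camera("wrist");im=c['color'];cv2.imwrite(f"pics/w12.png",im[:,:,::-1])
E
```

```text
t: 17.82
position: [0.54, -0.2886, 0.0058]
tool_rot: [2.828, 1.368, 0.001]
contact_force: [0.1, -0.4, 1.3]
grip_width: 0.232
17.8167 [ 0.54001713 -0.28857426  0.00576725] [-0.18177583 -0.12443028] [ 0.14410449 -0.39846572  1.2774094 ]
[-0.052977 -0.044175] [array([15.18, -0.02,  0.18]), 'az', np.float64(0.901), 'tilt', array([ 8.e-04, -1.e-04, -1.e+00]), 0.003, -3.138]
```

View pics/w12.png

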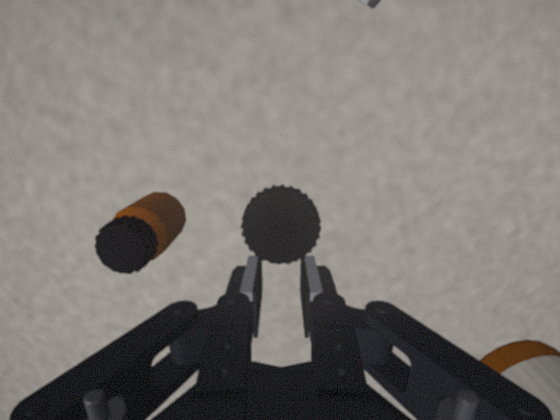

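```bash
python3 -m jog '[196,0.6,0,0.1,0,0,0,196,0.8,0,0.05,0,0,0,196,0.8,0,0,0,0,0,196,0.8,0,0,0,0,0,196,0.8,-0.1,0,0,0,0,196,0.8,-0.1,0,0,0,0,196,0.8,-0.1,0,0,0,0,196,0.8,-0.1,0,0,0,0,196,0.8,-0.1,0,0,0,0,196,0.8,0,0,0,0,0,196,0.7,0,0,0,0,0,196,0.6,0,0,0,0,0]'
python3 - <<'E'
from station import robot
from h import *
st=robot.read_state();print(st['t'],st['position'],w2b(st['position']),st['contact_force'])
T=np.array([-.03,-.03])-.027*np.array([.851,.525]);print(T,rel(st,[*b2w(*T),0.004],0.345+.553))
c=robot.read_camera("wrist");im=c['color'];cv2.imwrite(f"pics/w13.png",im[:,:,::-1])
E
```

```text
t: 18.87
position: [0.5924, -0.214, 0.0038]
tool_rot: [2.828, 1.368, 0.0]
contact_force: [-0.5, -0.1, 0.2]
grip_width: 0.228
18.8667 [ 0.59238768 -0.21403719  0.00381811] [-0.10728301 -0.07199681] [-0.45937157 -0.12673191  0.24397288]
[-0.052977 -0.044175] [array([ 6.08,  0.5 , -0.02]), 'az', np.float64(0.901), 'tilt', array([ 1.e-04,  0.e+00, -1.e+00]), 0.003, -3.138]
```

View pics/w13.png

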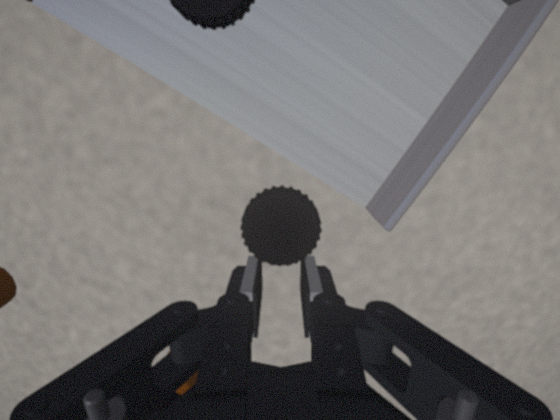

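```bash
python3 -m jog '[196,0.7,0,0,0,0,0,196,0.8,0,0,0,0,0,196,0.8,0,0,0,0,0,196,0.8,0,0,0,0,0,196,0.8,0,0,0,0,0,196,0.7,0,0,0,0,0,196,0.6,0.1,0,0,0,0,196,0.5,0.2,0,0,0,0,196,0.4,0.2,0,0,0,0,196,0.3,0.2,0,0,0,0,196,0.2,0.1,0,0,0,0,196,0,0,0,0,0,0]'
python3 - <<'E'
from station import robot
from h import *
st=robot.read_state();print(st['t'],st['position'],w2b(st['position']),st['contact_force'])
c=robot.read_camera("wrist");im=c['color'];cv2.imwrite(f"pics/w14.png",im[:,:,::-1])
print(w2b(onplane(c,281,225,.012)))
E
```

```text
t: 19.92
position: [0.6395, -0.168, 0.0038]
tool_rot: [2.828, 1.368, 0.0]
contact_force: [-0.9, 0.1, -1.6]
grip_width: 0.238
19.9167 [ 0.63946145 -0.16803656  0.00379477] [-0.04742578 -0.04462694] [-0.91860524  0.09519756 -1.59627327]
[-0.02195061 -0.03035482]
```

View pics/w14.png

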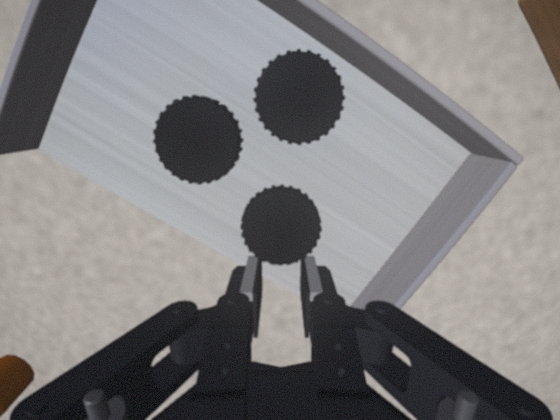

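```bash
python3 -m jog '[196,0.2,0.1,0,0,0,0,196,0.3,0.2,0,0,0,0,196,0.2,0.1,0,0,0,0,196,0,0,0,0,0,0,196,-0.5,0,0,0,0,0,196,-1.5,0,0,0,0,0,196,-1.5,0,-0.5,0,0,0,196,-1,0,-2,0,0,0,196,-1,0,-3,0,0,0,196,-1,0,-3,0,0,0,196,0,0,-2,0,0,0,196,0,0,0,0,0,0]'
python3 - <<'E'
from station import robot
from h import *
st=robot.read_state();print(st['t'],st['position'],st['contact_force'])
for n in("wrist","scene","side"):
    c=robot.read_camera(n);im=c['color']
    if n=="wrist": 
        g=cv2.GaussianBlur(im.max(2),(3,3),0)
        bl=blobs(c,(g<60),400,(100,0,500,240))
    elif n=='scene': bl=blobs(c,im.max(2)<48,15,(190,170,335,310))
    else: bl=blobs(c,im.max(2)<48,15,(222,160,340,224))
    for ce,s in bl:
        p=onplane(c,*ce,.010);print(n,ce.round(1),s[4],p.round(4),w2b(p).round(4))
    if n=='scene': im=cv2.resize(im[150:310,180:340],None,fx=3.7,fy=3.7)
    cv2.imwrite(f"pics/{n}15.png",im[:,:,::-1])
E
```

```text
t: 20.97
position: [0.6062, -0.2195, 0.1136]
tool_rot: [2.827, 1.361, 0.007]
contact_force: [0.7, -1.0, -0.4]
grip_width: 0.233
20.9667 [ 0.60622842 -0.21953265  0.11360312] [ 0.70487742 -1.02542177 -0.39309155]
wrist [120.7  25.4] 1152 [ 0.6059 -0.033   0.01  ] [-0.0333  0.0938]
wrist [281.4  22.4] 2056 [ 0.6985 -0.1075  0.01  ] [ 0.0286 -0.0076]
wrist [221.9  46.4] 2112 [ 0.6541 -0.0927  0.01  ] [-0.0081  0.0213]
wrist [277.1  92.3] 1757 [ 0.6656 -0.1435  0.01  ] [-0.0146 -0.0304]
scene [240.3 207.3] 1483 [ 0.4231 -0.0673  0.01  ] [-0.217   0.1234]
scene [213.4 249.3] 57 [ 0.4894 -0.2146  0.01  ] [-0.2044 -0.0377]
scene [297.2 259.3] 162 [ 0.6543 -0.0956  0.01  ] [-0.0089  0.0185]
scene [285.9 273.9] 178 [ 0.6656 -0.1467  0.01  ] [-0.0156 -0.0334]
scene [307.9 273.2] 176 [ 0.6999 -0.1094  0.01  ] [ 0.0293 -0.0099]
side [248.1 195.5] 55 [ 0.6638 -0.1395  0.01  ] [-0.0148 -0.026 ]
side [236.4 200.9] 52 [ 0.698  -0.1026  0.01  ] [ 0.0298 -0.0028]
side [304.6 201.6] 15 [ 0.4594 -0.1504  0.01  ] [-0.2109  0.0329]
side [248.  205.2] 56 [ 0.6524 -0.0894  0.01  ] [-0.0087  0.025 ]
```

View pics/scene15.png

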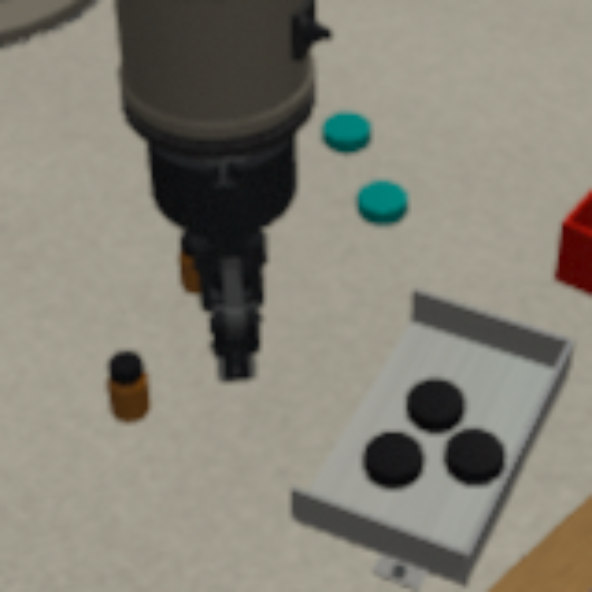

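View pics/wrist15.png

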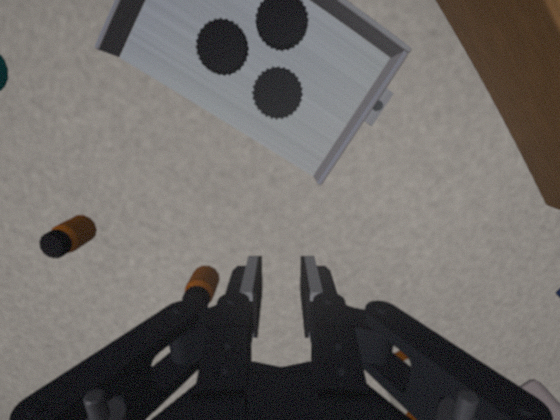

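All three caps measure well inside the bay in all three views. The vial caps are at the same pixels as at the start ((213.4,249.3) in scene, (304.6,201.6) in side), and the tool is clear of everything.

```bash
python3 -m jog '[196,0,0,0,0,0,0,196,0,0,0,0,0,0,196,0,0,0,0,0,0]'; python3 -c "
from station import robot
print(robot.finish_job())"
```

```text
t: 21.37
position: [0.6057, -0.216, 0.108]
tool_rot: [-2.828, -1.367, 0.002]
contact_force: [-0.2, -0.4, -1.1]
grip_width: 0.232
the job is handed in; nothing more can be done
None
```

I swept all three black caps flat along the bench into the bay, nesting each between the partly shut fingertips. I then backed the tool out, lifted it clear to about 0.11 m, and handed the job in at about 21 s of the 58 s allowed.

| Cap (by start position) | Final x, y in the bay frame (mm) | Allowed x (mm) | Allowed y (mm) |
|---|---|---|---|
| Middle | 29, -8 | -38 to 45 | ±80 |
| Robot's left | -8, 21 | -38 to 45 | ±80 |
| Robot's right | -15, -30 | -38 to 45 | ±80 |

- **Agreement between views:** the scene, side and wrist cameras agree on these positions to about 7 mm in y and 2 mm in x. The differences in y are all well inside the limits.
- **Vials:** one vial in each of the scene and side views was at the same pixel at the end as at the start, and neither looked disturbed.
- **Beaker, reagent bottle and dish:** the tool stayed well clear of the reagent bottle on its nearest pass, and its path kept away from the dish and beaker. I did not measure any of the three again at the end.
- **Forces:** wrist force readings stayed under about 3 N.

No check failed.

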